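# Rock a pipe gauge to its set angle and hold it for scribing

## Task

Pick up the dial pipe gauge by its black grip and seat its V-foot squared up to the pipe, gauge upright, on top of the clamped pipe with the foot centred over the yellow band. Then rock it round the pipe until the swinging black pointer settles on the red setting mark, and finish while still holding it there, steady, with the foot still bearing lightly on the pipe, so that the welder can scribe the line. Leave the tin, coupon, brush and pliers where they lie.

Things in the scene. Friction and masses are not known exactly. Their poses are not given: they have to be found in the camera images.
- gauge_grip (a point): Centre of the dial pipe gauge's black grip, an upright bar 22 mm wide along the gauge's y, 26 mm along its x, 54 mm tall (centre within 1 mm of this point), 148 mm above the gauge's underside. Axes: z up the gauge, x through the dial faces (to lie along the pipe), y across the dial.
- gauge: The loose gauge, about 0.5 kg, 174 mm tall, at first standing upright on the bench; origin under its middle. Grey V-foot 80 mm wide along y, 44 mm along x, 42 mm tall; above it a round black dial case 84 mm across, 28 mm thick, its centre 80 mm up, with white scale, black pointer and red mark on both its +x and -x faces; the grip on top. Axes as gauge_grip.
- gauge_vcentre (a point): Point of the gauge that lies on the pipe's axis when the V-foot is seated: 161 mm below the grip centre along the gauge's z, 13 mm below its underside. The V is a 90 degree notch open downward, 60 mm wide at its mouth, 30 mm deep, running right through along x; each flank touches the pipe 45 degrees from the gauge's z.
- pointer (a joint): Black pointer, hinged in the dial's centre about the gauge's x and weighted so that it settles straight up; swings at about 3 Hz and needs a second or two to settle. In rad; 0: it points at the grip; positive: on the gauge's -y side of the grip, as when the gauge leans to its +y side.
- mark (a joint): Red setting mark on the dial's rim, 6 mm wide, locked before the start at 0.28 to 0.60 rad (16 to 34 degrees) from the grip line; same hinge line, zero and sense as the pointer: the pointer is on the mark when both values are equal, the gauge then leaning that angle to its own +y side.
- needle (a point): Tip of the black pointer, 31 mm from the dial's centre; its z runs along the pointer to the tip.
- mark_tab (a point): Red mark on the rim, 38.5 mm from the dial's centre; its z runs from the dial's centre through the mark.
- band (a point): Point on the pipe's axis, 100 mm above the bench, in the middle of the 10 mm wide yellow band painted round the pipe (top of the pipe there 130 mm above the bench). x runs along the pipe to its free end 65 mm on, z is up.
- pipe: Dark steel pipe, 60.3 mm in diameter, 260 mm long, level, fixed in the vise. Origin on the bench under its axis, 75 mm to the -x side of the band; same axes as band.
- vise: Blue bench chain vise, fixed, 170 mm wide along y on the bench, top of its chain 142 mm up; it lies 60 to 170 mm to the -x side of the band. Origin on the bench under the pipe's axis, 75 mm to the -x side of the band; carries the pipe, same axes.
- tin: Closed steel tin with a yellow label, 72 mm across, 85 mm tall, standing on the bench; bystander, origin at its underside. It and the gauge may have swapped places.
- coupon: Flat dark steel weld coupon with three weld beads, 150 x 60 x 8 mm (11 mm over the beads), lying on the bench; bystander, origin at its underside.
- brush: Wire brush with an orange wooden handle, 245 mm long, 26 mm wide, 30 mm tall, lying bristles down; bystander, origin mid-length at its underside.
- pliers: Red-handled pliers, about 185 mm long, 60 mm across the handles, 15 mm tall, lying on the bench; bystander, origin at the pivot, underside.
Mind the look-alikes: they are no part of the job. What is shaped like the gauge but orange is not meant.

How it is judged:
On the way, in this order (a step that is already met when the one before it is completed fails the run):
1. the gauge is picked up off the bench by the fingers (contact force between the fingers and gauge above 2 N and height (world z) of gauge_grip above 0.168 m and contact force between gauge and table below 0.01 N and contact force between gauge and pipe below 0.01 N), for 0.2 s.
2. the gauge is seated upright (within 8 degrees) on top of the pipe over the band, held (contact force between the fingers and gauge above 2 N and x of gauge_vcentre in the frame of band between -0.012 and 0.012 m and y of gauge_vcentre in the frame of band between -0.0035 and 0.0035 m and z of gauge_vcentre in the frame of band between -0.0035 and 0.0035 m and angle between the x axis of gauge_grip and the x axis of band, either way round below 0.1 rad and contact force between gauge and pipe above 0.5 N and angle between gauge_grip's own z axis and vertical below 0.14 rad), for 0.2 s.
3. the gauge has been rocked until the pointer rests on the mark, still seated (contact force between the fingers and gauge above 2 N and x of gauge_vcentre in the frame of band between -0.012 and 0.012 m and y of gauge_vcentre in the frame of band between -0.0035 and 0.0035 m and z of gauge_vcentre in the frame of band between -0.0035 and 0.0035 m and angle between the x axis of gauge_grip and the x axis of band, either way round below 0.1 rad and contact force between gauge and pipe above 0.5 N and angle between the z axis of needle and the z axis of mark_tab, either way round below 0.06 rad and velocity of joint pointer between -0.15 and 0.15 rad/s), for 0.3 s.
At the end, for the whole second after the job is handed in: Fingers hold the gauge (over 2 N), still; V centre within 3.5 mm of the pipe axis sideways and in height, within 12 mm of the band along it, gauge x within 0.1 rad of the pipe, 0.5 to 30 N on the pipe; pointer at rest (under 0.15 rad/s) within 0.06 rad of the red mark (all of step 3 and contact force between gauge and pipe below 30 N and linear speed of gauge below 0.02 m/s); the arm keeps its last pose, push and grip.
It fails at once if the tin, coupon, brush or pliers is moved more than 25 mm (distance of any of tin, coupon, brush, pliers from where it was at the start of the episode above 0.025 m).
It fails at once if the gauge is knocked over (angle between gauge_grip's own z axis and vertical above 1.2 rad).
It fails at once if the gauge is jammed hard onto the pipe (over 60 N) (contact force between gauge and pipe above 60 N).
It also fails if it takes over 46 s, if anything falls off the work surface, if the arm or the gripper's body presses on something with over 40 N, if the wrist force passes 120 N, or if a joint passes its speed limit or range.

## Robot

A 6-joint arm with a two-finger parallel gripper is mounted at the origin on the work surface. World frame = base frame: x ahead of the robot, y to its left, z up, the work surface at z = 0. Lengths are in m, angles in rad, forces in N, time in s.
With the tool pointing down it reaches from about 0.225 to 0.725 m from the base axis. Payload 3.1 kg.
Tool frame: the origin (TCP) lies midway between the tips of the shut fingers; the grasp point (between the pads) lies 19 mm behind it (bot.pinch_z is the distance from the TCP to the grasp point, in m); z points along the fingers, y is the direction in which the jaws open and shut (so a half turn about z gives the same grasp; the last joint's range is limited). The gripper opens to 85 mm and grips with 20 to 120 N. Pads are 22 mm wide; open, the fingers measure 114 mm over their backs; the gripper's body (76 mm by 85 mm) begins 54 mm behind the grasp point. The pads swing forward as they close: fully open they stand 13 mm farther back than shut.
Start: joints at [-1.469, 0.048, 0.099, 1.622, 0, 1.443], TCP at [0.12, -0.511, 0.231] pointing down, gripper open.
Joint ranges: [-2.91, 2.91], [-0.99, 1.94], [-1.21, 1.42], [-2.12, 2.29], [-1.49, 1.47], [-3.14, 3.14]. Speed limits (rad/s): [2.79, 2.79, 3.14, 3.14, 3.14, 3.14].

## Interface

Orientations are given as a unit quaternion [w, x, y, z].
In Python, from cell import bot gives the robot as it stands.
- The arm moves only by the tool carry_out, never from a script. Its argument "plan" is a list of rows, each an object of numbers: "tx", "ty", "tz": the shift along the world's x, y, z in units of 30 mm (1.0 is 30 mm); "rx", "ry", "rz": the turn, a rotation vector about the world's x, y, z in units of 6 degrees (1.0 is 6 degrees); "fingers": the finger opening in mm, from 0 to 85.4. In form: [{"tx": .., "ty": .., "tz": .., "rx": .., "ry": .., "rz": .., "fingers": ..}, ...]. A call has 1 to 10 rows; each row is the pose to reach, as a shift and turn from the pose measured when the call began; what a row does not reach only later rows make up. A row lasts 1/10 s, in which the tool goes at most 50 mm and 8.59 degrees, less where a joint would pass 70% of its speed; a pose out of reach is approached as far as the arm can. A call with a gripper value outside its range is refused whole. The fingers move at their own pace and stop on an object; "force" is the grip in N (left out, the last holds). Time passes only in rows, so rows that repeat a pose let the fingers close. It gives the time, the measured TCP pose, the force and the opening at its end, in the units of the state.
- bot.state(): the state, without advancing time (a new reading comes with each control period).
- bot.read_camera(name): name is "scene" or "top"; returns a dict with "pixels" (420x560x3 uint8, blue, green, red), "z_map" (420x560 float32, m along the optical axis (not along the pixel's ray), 0 where there is no reading), "intrinsics" (3x3 intrinsics, pixels), "world_to_cam" (4x4, takes a point from world to camera coordinates). Camera axes: x right, y down, z forward; pixel columns grow to the right and rows downward; lengths in m; the calibration is good to about 2 mm. A picture is of the moment at which its call begins.
- bot.finish_job(): hands the job in, once; it reports no verdict.
The state is a dict: "time": time; "joint_positions": joint angles; "dq": joint speeds; "joint_torque": joint torques, N m; "ee_pos": TCP position; "tool_rot": TCP orientation; "wrist_force": force on the tool from outside, world axes, zero at the start; "ft_torque": the same for the moment, N m; "finger_gap": finger opening in m.
Only numpy, scipy, OpenCV 4.12 (cv2) and the standard library are available. Lean on these libraries where they do the work, as an engineer would, in place of code of your own. Each camera call takes 0.05 s, during which the arm holds its last target. There are 200 camera calls.

## Working session

There is one attempt and no reset: what is moved stays moved. The work goes in short steps, Python scripts to look and compute and a tool call to move; the robot and the scene stay as the last step left them, time stands still between calls to the robot, and variables do not carry over. Pictures are saved under pics/ and viewed, about 8 in all and at most 12, crops included, and the job is handed in when it is done.

Besides the shell and the picture viewer there is one more tool, called by a JSON object that holds its "fn" and its "kwargs". carry_out: Moves the arm, as the interface text tells. Its arguments: {"type":"object","properties":{"plan":{"type":"array"},"force":{"type":"number"}},"required":["plan"]}

```bash
mkdir -p pics; cat > h.py <<'E'
import numpy as np, cv2
from cell import bot
def cam(n,save=None):
    d=bot.read_camera(n)
    if save: cv2.imwrite('pics/'+save,d['pixels']); np.savez('pics/'+save+'.npz',**d)
    return d
def load(s): return dict(np.load('pics/'+s+'.npz'))
def cloud(d):
    K=d['intrinsics'];z=d['z_map'];v,u=np.indices(z.shape)
    P=np.stack([(u-K[0,2])/K[0,0]*z,(v-K[1,2])/K[1,1]*z,z,np.ones_like(z)],-1)
    return (P@np.linalg.inv(d['world_to_cam']).T)[...,:3]
def proj(d,p):
    q=d['world_to_cam']@np.r_[p,1]; q=d['intrinsics']@q[:3]; return q[:2]/q[2]
E
python3 -c "
from h import *
a=cam('scene','s0.png');b=cam('top','t0.png');print(bot.state(),bot.pinch_z)
for d in(a,b):print(np.linalg.inv(d['world_to_cam']).round(3),d['intrinsics'][0,0])
"
```

```text
{'time': 0.1, 'joint_positions': array([-1.46878925e+00,  4.87192383e-02,  9.77297732e-02,  1.62201186e+00,
       -1.32307530e-05,  1.44301426e+00]), 'dq': array([-0.00145171, -0.00185476,  0.00356641,  0.0009698 , -0.00085243,
        0.00110084]), 'joint_torque': array([ 3.79516772e-03, -3.39848006e+01,  3.20937288e+01,  1.57939974e-02,
       -6.79499090e-05,  5.14980059e-07]), 'ee_pos': array([ 0.11951517, -0.51063479,  0.23019969]), 'tool_rot': array([-1.10249258e-03,  9.93406272e-01,  1.14641894e-01,  7.59323331e-06]), 'wrist_force': array([-0.0090421 ,  0.0384225 , -0.25494304]), 'ft_torque': array([ 0.00918049,  0.00575425, -0.0247197 ]), 'finger_gap': 0.08555740390375556} 0.0187
[[ 0.853  0.362 -0.376  0.984]
 [ 0.522 -0.594  0.611 -0.679]
 [-0.002 -0.718 -0.696  0.894]
 [ 0.     0.     0.     1.   ]] 498.1873645014262
[[-0.021 -0.997  0.079  0.48 ]
 [-1.     0.02  -0.012  0.04 ]
 [ 0.01  -0.079 -0.997  1.237]
 [ 0.     0.     0.     1.   ]] 428.42311846000246
```

View pics/s0.png

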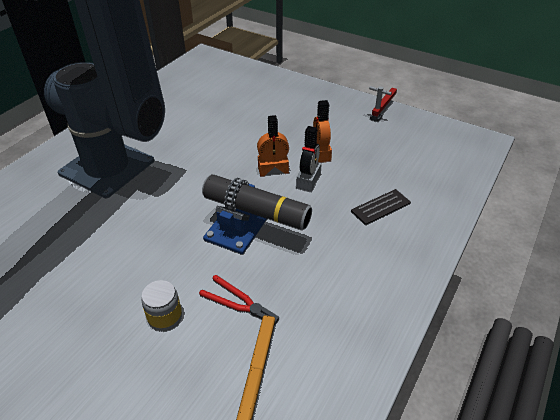

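View pics/t0.png

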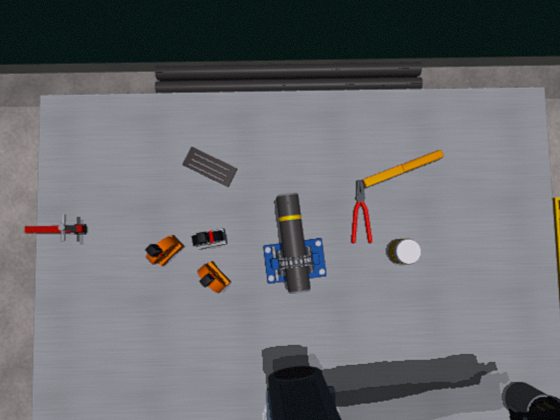

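The scene view shows the real grey/black gauge at about (308,165) between two orange decoys. In the top view it is at about (210,238), and the yellow band is at about (289,217). I'll take enlarged crops with point-cloud measurements.

```bash
python3 -c "
from h import *
a=load('s0.png');b=load('t0.png')
A=cv2.resize(a['pixels'][90:200,240:350],None,fx=5,fy=5,interpolation=cv2.INTER_CUBIC)
B=cv2.resize(b['pixels'][210:300,140:240][:, :],None,fx=5,fy=5,interpolation=cv2.INTER_CUBIC)
im=np.zeros((550,800,3),np.uint8);im[:,:400]=A[:,100:500];im[:450,400:]=B[:,100:500];cv2.imwrite('pics/c0.png',im)
for n,d in(('scene',a),('top',b)):
    P=cloud(d);px=d['pixels'].astype(int);bl,g,r=px[...,0],px[...,1],px[...,2]
    hsv=cv2.cvtColor(d['pixels'],cv2.COLOR_BGR2HSV)
    # band
    m=(hsv[...,0]>20)&(hsv[...,0]<32)&(hsv[...,1]>150)&(P[...,2]>.07)&(P[...,2]<.14)&(abs(P[...,1])<.15)
    q=P[m];print(n,'band',m.sum(),q.mean(0).round(4),np.ptp(q,0).round(3))
    # pipe: fit points within region
    m=(P[...,2]>.105)&(P[...,2]<.14)&(abs(P[...,1]-q[:,1].mean())<.08)&(abs(P[...,0]-q[:,0].mean())<.09)
    p=P[m]
    from scipy.optimize import least_squares
    def f(x): 
        return np.hypot((p[:,1]-x[0]-np.tan(x[1])*(p[:,0]-q[:,0].mean()))*np.cos(x[1]),p[:,2]-x[2])-.03015
    s=least_squares(f,[q[:,1].mean(),0,.1],loss='soft_l1',f_scale=.002);print('pipe y0,yaw,z at x=',q[:,0].mean(),s.x.round(4),np.std(s.fun),len(p))
    # gauge points
    G=P[238,210] if n=='top' else P[145,311]
    print('seed',G)
    G=np.array([.47,.23]) if n=='x' else G[:2]
    sat=hsv[...,1]
    m=(P[...,2]>.125)&(np.hypot(P[...,0]-G[0],P[...,1]-G[1])<.05)&~((sat>140)&(r>100)&(g>50))
    k=P[m];print('grip',m.sum(),k.mean(0).round(4),k.min(0).round(3),k.max(0).round(3))
    m=(P[...,2]>.01)&(np.hypot(P[...,0]-G[0],P[...,1]-G[1])<.055)
    k=P[m];c,sz,an=cv2.minAreaRect((k[:,:2]*1000).astype(np.float32));print('all',c,sz,an)
"
```

```text
scene band 111 [0.566  0.004  0.1181] [0.071 0.048 0.042]
pipe y0,yaw,z at x= 0.5659609448018583 [0.0199 0.1085 0.0991] 0.0026888146809126677 1433
seed [0.5245027  0.23103307 0.13160163]
grip 233 [0.5197 0.2349 0.1544] [0.505 0.225 0.125] [0.532 0.254 0.178]
all (518.6763305664062, 238.4541473388672) (44.57506561279297, 85.8583984375) 7.7752604484558105
top band 101 [0.5617 0.0208 0.1245] [0.017 0.056 0.03 ]
pipe y0,yaw,z at x= 0.5616531188969135 [0.0184 0.1064 0.1001] 0.00178830620987379 1323
seed [0.51268928 0.2275819  0.12129953]
grip 133 [0.5132 0.2374 0.1656] [0.499 0.222 0.126] [0.527 0.252 0.179]
all (513.7201538085938, 239.500732421875) (43.85188293457031, 81.50353240966797) 10.205348014831543
```

View pics/c0.png

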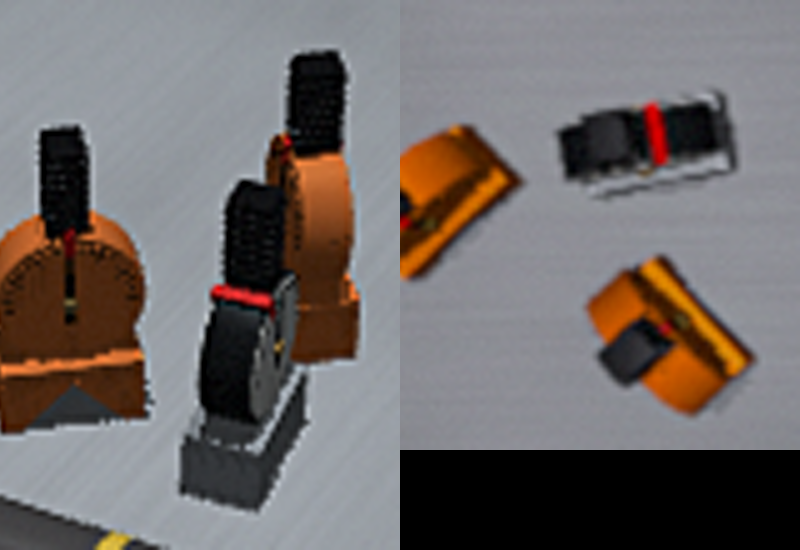

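The crops show the real gauge with its red mark on the world −y side of the grip, so gauge +x ≈ world +x (yaw about 9°) and the lean goes toward world +y. Next I'll refine the grip centre, yaw and mark angle.

```bash
python3 -c "
from h import *
a=load('s0.png');b=load('t0.png')
for n,d in(('scene',a),('top',b)):
    P=cloud(d);hsv=cv2.cvtColor(d['pixels'],cv2.COLOR_BGR2HSV)
    C=np.array([.515,.237]);near=np.hypot(P[...,0]-C[0],P[...,1]-C[1])<.06
    t=P[near&(P[...,2]>.168)];print(n,'top',len(t),t.mean(0).round(4),t.min(0).round(4),t.max(0).round(4))
    print(' mid',((t.min(0)+t.max(0))/2).round(4))
    m=near&(hsv[...,1]>150)&((hsv[...,0]<6)|(hsv[...,0]>174))&(P[...,2]>.09)&(P[...,2]<.135)
    q=P[m];print(' red',len(q),q.mean(0).round(4),np.ptp(q,0).round(4))
    f=P[near&(P[...,2]>.006)&(P[...,2]<.05)];c,s,an=cv2.minAreaRect((f[:,:2]*1000).astype(np.float32));print(' foot',np.round(c,1),np.round(s,1),round(an,1))
    for yw in(.14,.18):
        g=np.array([np.cos(yw),np.sin(yw)]);h=np.array([-g[1],g[0]])
        for cc in((t.min(0)+t.max(0))[:2]/2,np.array(c)/1000):
            y=(q[:,:2]-cc)@h;print('  mark',yw,np.median(np.arctan2(-y,q[:,2]-.08)).round(3),'foot y range',((f[:,:2]-cc)@h).min().round(4),((f[:,:2]-cc)@h).max().round(4),((f[:,:2]-cc)@g).min().round(4),((f[:,:2]-cc)@g).max().round(4))
"
```

```text
scene top 70 [0.5183 0.2383 0.1724] [0.5046 0.2275 0.168 ] [0.5323 0.2501 0.1777]
 mid [0.5185 0.2388 0.1729]
 red 45 [0.5203 0.2271 0.1203] [0.0305 0.0168 0.0129]
 foot [518.2 238.4] [45.5 85.9] 7.8
  mark 0.14 0.304 foot y range -0.0432 0.0425 -0.0232 0.0224
  mark 0.14 0.296 foot y range -0.0428 0.0429 -0.0229 0.0227
  mark 0.18 0.304 foot y range -0.0426 0.0421 -0.0245 0.0218
  mark 0.18 0.296 foot y range -0.0423 0.0424 -0.0241 0.0221
top top 93 [0.5136 0.2399 0.1735] [0.5016 0.2272 0.168 ] [0.5266 0.2516 0.1788]
 mid [0.5141 0.2394 0.1734]
 red 47 [0.5169 0.2252 0.1208] [0.0288 0.0104 0.01  ]
 foot [519.4 240. ] [79.5 96.4] 30.0
  mark 0.14 0.337 foot y range -0.0597 0.0406 -0.0445 0.0441
  mark 0.14 0.334 foot y range -0.0596 0.0408 -0.0498 0.0389
  mark 0.18 0.336 foot y range -0.0591 0.0412 -0.0438 0.0445
  mark 0.18 0.329 foot y range -0.0587 0.0415 -0.049 0.0392
```

{"fn": "carry_out", "kwargs": {"plan": [{"tz":1,"fingers":55},{"tz":2,"fingers":55}]}}

```text
invalid input at $.plan[0]: expected keys tx, ty, tz, rx, ry, rz, fingers
```

{"fn": "carry_out", "kwargs": {"plan": [{"tx":13.2,"ty":25,"tz":0.5,"rx":0,"ry":0,"rz":-0.8,"fingers":55},{"tx":13.2,"ty":25,"tz":0.5,"rx":0,"ry":0,"rz":-0.8,"fingers":55},{"tx":13.2,"ty":25,"tz":0.5,"rx":0,"ry":0,"rz":-0.8,"fingers":55},{"tx":13.2,"ty":25,"tz":0.5,"rx":0,"ry":0,"rz":-0.8,"fingers":55},{"tx":13.2,"ty":25,"tz":0.5,"rx":0,"ry":0,"rz":-0.8,"fingers":55},{"tx":13.2,"ty":25,"tz":0.5,"rx":0,"ry":0,"rz":-0.8,"fingers":55},{"tx":13.2,"ty":25,"tz":0.5,"rx":0,"ry":0,"rz":-0.8,"fingers":55},{"tx":13.2,"ty":25,"tz":0.5,"rx":0,"ry":0,"rz":-0.8,"fingers":55},{"tx":13.2,"ty":25,"tz":0.5,"rx":0,"ry":0,"rz":-0.8,"fingers":55},{"tx":13.2,"ty":25,"tz":0.5,"rx":0,"ry":0,"rz":-0.8,"fingers":55}], "force": 40}}

```text
time: 1.1
ee_pos: [0.3532, -0.067, 0.2393]
tool_rot: [-0.001, 0.997, 0.073, 0.0]
wrist_force: [0.8, -0.8, 0.2]
finger_gap: 0.0551
```

{"fn": "carry_out", "kwargs": {"plan": [{"tx":5.43,"ty":10.2,"tz":0,"rx":0,"ry":0,"rz":0,"fingers":55},{"tx":5.43,"ty":10.2,"tz":0,"rx":0,"ry":0,"rz":0,"fingers":55},{"tx":5.43,"ty":10.2,"tz":0,"rx":0,"ry":0,"rz":0,"fingers":55},{"tx":5.43,"ty":10.2,"tz":0,"rx":0,"ry":0,"rz":0,"fingers":55},{"tx":5.43,"ty":10.2,"tz":0,"rx":0,"ry":0,"rz":0,"fingers":55},{"tx":5.43,"ty":10.2,"tz":0,"rx":0,"ry":0,"rz":0,"fingers":55},{"tx":5.43,"ty":10.2,"tz":0,"rx":0,"ry":0,"rz":0,"fingers":55},{"tx":5.43,"ty":10.2,"tz":0,"rx":0,"ry":0,"rz":0,"fingers":55},{"tx":5.43,"ty":10.2,"tz":0,"rx":0,"ry":0,"rz":0,"fingers":55}]}}

```text
time: 2.0
ee_pos: [0.5259, 0.1963, 0.2378]
tool_rot: [-0.019, 0.994, 0.108, -0.003]
wrist_force: [-0.4, 0.4, 0.8]
finger_gap: 0.0551
```

```bash
python3 -c "
from h import *
a=cam('scene','s1.png');print(bot.state()['ee_pos'],bot.state()['tool_rot'])
u,v=proj(a,[.516,.239,.19]).astype(int);print(u,v)
cv2.imwrite('pics/c1.png',cv2.resize(a['pixels'][v-60:v+60,u-60:u+60],None,fx=4,fy=4,interpolation=cv2.INTER_CUBIC))
"
```

```text
[0.52539278 0.19639432 0.23816009] [-0.01953566  0.99394256  0.10809592 -0.00343703]
310 123
```

View pics/c1.png

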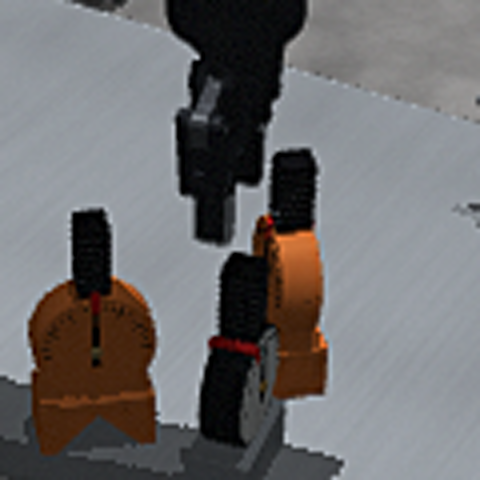

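The tool stopped short: joint 6 has reached its range limit. I'll use the equivalent grasp half a turn round.

{"fn": "carry_out", "kwargs": {"plan": [{"tx":-0.3,"ty":0.5,"tz":0.3,"rx":0,"ry":0,"rz":14.6,"fingers":55},{"tx":-0.3,"ty":0.5,"tz":0.3,"rx":0,"ry":0,"rz":14.6,"fingers":55},{"tx":-0.3,"ty":0.5,"tz":0.3,"rx":0,"ry":0,"rz":14.6,"fingers":55},{"tx":-0.3,"ty":0.5,"tz":0.3,"rx":0,"ry":0,"rz":14.6,"fingers":55},{"tx":-0.3,"ty":0.5,"tz":0.3,"rx":0,"ry":0,"rz":14.6,"fingers":55},{"tx":-0.3,"ty":0.5,"tz":0.3,"rx":0,"ry":0,"rz":14.6,"fingers":55},{"tx":-0.3,"ty":0.5,"tz":0.3,"rx":0,"ry":0,"rz":14.6,"fingers":55},{"tx":-0.3,"ty":0.5,"tz":0.3,"rx":0,"ry":0,"rz":14.6,"fingers":55},{"tx":-0.3,"ty":0.5,"tz":0.3,"rx":0,"ry":0,"rz":14.6,"fingers":55},{"tx":-0.3,"ty":0.5,"tz":0.3,"rx":0,"ry":0,"rz":14.6,"fingers":55}]}}

```text
time: 3.05
ee_pos: [0.5156, 0.2106, 0.2473]
tool_rot: [-0.012, 0.652, 0.758, -0.016]
wrist_force: [-0.4, -0.0, 0.1]
finger_gap: 0.055
```

```bash
cat >> h.py <<'E'
from scipy.spatial.transform import Rotation as R
def delta(pos,yaw,lean=0):
    """rows to reach TCP pos, tool down, tool x at yaw; lean = turn about pipe axis dir (yaw mod pi) by -lean"""
    s=bot.state();q=s['tool_rot'];cur=R.from_quat(np.r_[q[1:],q[0]])
    tgt=R.from_rotvec(-lean*np.array([np.cos(yaw),np.sin(yaw),0])*np.sign(np.cos(yaw)))*R.from_euler('z',yaw)*R.from_euler('x',np.pi)
    rv=np.degrees((tgt*cur.inv()).as_rotvec())/6
    print('t',s['time'],'ee',s['ee_pos'].round(4),'F',s['wrist_force'].round(2),'gap',round(s['finger_gap'],4),'j',s['joint_positions'].round(2))
    print('txyz',((np.array(pos)-s['ee_pos'])/.03).round(2),'rxyz',rv.round(2))
E
python3 -c "
from h import *
delta([.516,.239,.22],.15+np.pi)"
```

```text
t 3.05 ee [0.5156 0.2106 0.2473] F [-0.38 -0.    0.07] gap 0.055 j [0.27 0.18 0.28 1.71 0.   1.69]
txyz [ 0.01  0.95 -0.91] rxyz [ 0.36 -0.23 15.  ]
```

{"fn": "carry_out", "kwargs": {"plan": [{"tx":0,"ty":0.95,"tz":0,"rx":0.36,"ry":-0.23,"rz":15,"fingers":55},{"tx":0,"ty":0.95,"tz":0,"rx":0.36,"ry":-0.23,"rz":15,"fingers":55},{"tx":0,"ty":0.95,"tz":0,"rx":0.36,"ry":-0.23,"rz":15,"fingers":55},{"tx":0,"ty":0.95,"tz":0,"rx":0.36,"ry":-0.23,"rz":15,"fingers":55},{"tx":0,"ty":0.95,"tz":0,"rx":0.36,"ry":-0.23,"rz":15,"fingers":55},{"tx":0,"ty":0.95,"tz":0,"rx":0.36,"ry":-0.23,"rz":15,"fingers":55},{"tx":0,"ty":0.95,"tz":0,"rx":0.36,"ry":-0.23,"rz":15,"fingers":55},{"tx":0,"ty":0.95,"tz":0,"rx":0.36,"ry":-0.23,"rz":15,"fingers":55},{"tx":0,"ty":0.95,"tz":0,"rx":0.36,"ry":-0.23,"rz":15,"fingers":55},{"tx":0,"ty":0.95,"tz":0,"rx":0.36,"ry":-0.23,"rz":15,"fingers":55}]}}

```text
time: 4.05
ee_pos: [0.5149, 0.2384, 0.2476]
tool_rot: [-0.001, -0.039, 0.999, -0.001]
wrist_force: [0.4, 0.1, -0.0]
finger_gap: 0.0552
```

{"fn": "carry_out", "kwargs": {"plan": [{"tx":0,"ty":0,"tz":0,"rx":0,"ry":0,"rz":0.8,"fingers":55},{"tx":0,"ty":0,"tz":0,"rx":0,"ry":0,"rz":0.8,"fingers":55}]}}

```text
time: 4.25
ee_pos: [0.5142, 0.2376, 0.2478]
tool_rot: [-0.001, -0.081, 0.997, -0.001]
wrist_force: [-0.6, 0.1, 0.8]
finger_gap: 0.0548
```

```bash
python3 -c "
from h import *
delta([.516,.239,.129],.15+np.pi)
a=cam('scene','s2.png');b=cam('top','t2.png')
u,v=proj(a,[.516,.239,.19]).astype(int)
A=cv2.resize(a['pixels'][v-60:v+60,u-50:u+50],None,fx=4,fy=4,interpolation=cv2.INTER_CUBIC)
u,v=proj(b,[.516,.239,.19]).astype(int)
B=cv2.resize(b['pixels'][v-60:v+60,u-50:u+50],None,fx=4,fy=4,interpolation=cv2.INTER_CUBIC)
cv2.imwrite('pics/c2.png',np.hstack([A,B]))
p=bot.state()['ee_pos']
for d in(a,b):
  print(proj(d,p),proj(d,[.516,.239,.175]))"
```

```text
t 4.25 ee [0.5142 0.2376 0.2478] F [-0.58  0.12  0.84] gap 0.0548 j [ 0.32  0.17  0.26  1.67 -0.    0.15]
txyz [ 0.06  0.05 -3.96] rxyz [ 0.02 -0.01 -0.11]
[310.85121398 102.89693951] [310.31587932 128.18177272]
[196.2410005  235.88907158] [201.69259823 236.1865448 ]
```

View pics/c2.png

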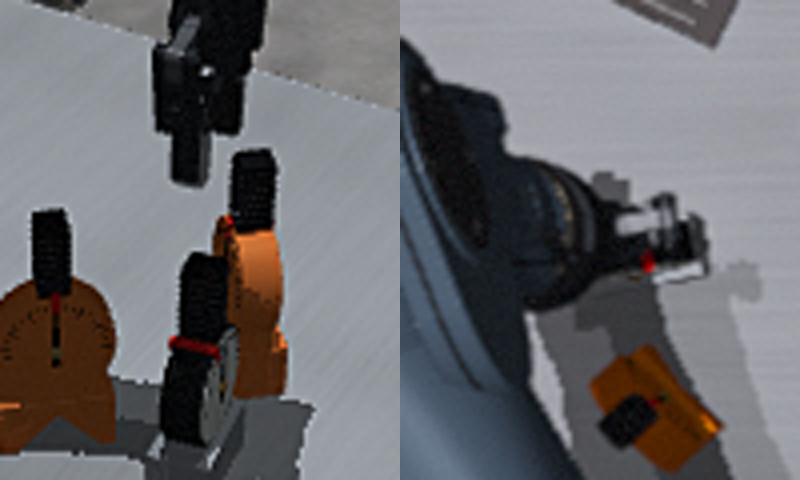

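The scene crop (left) shows the jaws straddling the line of the grip top at (207,256), in agreement with the projection. The top view is mostly hidden by the arm. I'll descend and grasp.

{"fn": "carry_out", "kwargs": {"plan": [{"tx":0.06,"ty":0.05,"tz":-1.3,"rx":0,"ry":0,"rz":-0.1,"fingers":55},{"tx":0.06,"ty":0.05,"tz":-2.3,"rx":0,"ry":0,"rz":-0.1,"fingers":55},{"tx":0.06,"ty":0.05,"tz":-3.2,"rx":0,"ry":0,"rz":-0.1,"fingers":55},{"tx":0.06,"ty":0.05,"tz":-3.8,"rx":0,"ry":0,"rz":-0.1,"fingers":55},{"tx":0.06,"ty":0.05,"tz":-4,"rx":0,"ry":0,"rz":-0.1,"fingers":55},{"tx":0.06,"ty":0.05,"tz":-4,"rx":0,"ry":0,"rz":-0.1,"fingers":40},{"tx":0.06,"ty":0.05,"tz":-4,"rx":0,"ry":0,"rz":-0.1,"fingers":30},{"tx":0.06,"ty":0.05,"tz":-4,"rx":0,"ry":0,"rz":-0.1,"fingers":25},{"tx":0.06,"ty":0.05,"tz":-4,"rx":0,"ry":0,"rz":-0.1,"fingers":15},{"tx":0.06,"ty":0.05,"tz":-4,"rx":0,"ry":0,"rz":-0.1,"fingers":10}], "force": 50}}

```text
time: 5.35
ee_pos: [0.5173, 0.2402, 0.1294]
tool_rot: [0.001, -0.075, 0.997, -0.0]
wrist_force: [-0.2, 2.5, 2.1]
finger_gap: 0.0215
```

{"fn": "carry_out", "kwargs": {"plan": [{"tx":0,"ty":0,"tz":0,"rx":0,"ry":0,"rz":0,"fingers":10},{"tx":0,"ty":0,"tz":0,"rx":0,"ry":0,"rz":0,"fingers":10},{"tx":0,"ty":0,"tz":0,"rx":0,"ry":0,"rz":0,"fingers":10}]}}

```text
time: 5.65
ee_pos: [0.5173, 0.2402, 0.1294]
tool_rot: [0.001, -0.075, 0.997, -0.0]
wrist_force: [0.0, 1.2, -0.8]
finger_gap: 0.0214
```

{"fn": "carry_out", "kwargs": {"plan": [{"tx":0,"ty":0,"tz":0.4,"rx":0,"ry":0,"rz":0,"fingers":10},{"tx":0,"ty":0,"tz":1.0,"rx":0,"ry":0,"rz":0,"fingers":10},{"tx":0,"ty":0,"tz":1.8,"rx":0,"ry":0,"rz":0,"fingers":10},{"tx":0,"ty":0,"tz":2.7,"rx":0,"ry":0,"rz":0,"fingers":10},{"tx":0,"ty":0,"tz":3.6,"rx":0,"ry":0,"rz":0,"fingers":10},{"tx":0,"ty":0,"tz":4.5,"rx":0,"ry":0,"rz":0,"fingers":10},{"tx":0,"ty":0,"tz":5.1,"rx":0,"ry":0,"rz":0,"fingers":10},{"tx":0,"ty":0,"tz":5.4,"rx":0,"ry":0,"rz":0,"fingers":10},{"tx":0,"ty":0,"tz":5.4,"rx":0,"ry":0,"rz":0,"fingers":10}]}}

```text
time: 6.55
ee_pos: [0.5177, 0.24, 0.2924]
tool_rot: [0.002, -0.075, 0.997, -0.0]
wrist_force: [1.0, -0.4, -5.5]
finger_gap: 0.0216
```

```bash
python3 -c "
from h import *
delta([.517+.0467-.001,.2395-.2200,.29],.107+np.pi)"
```

```text
t 6.55 ee [0.5177 0.24   0.2924] F [ 0.96 -0.36 -5.5 ] gap 0.0216 j [ 0.32  0.19  0.38  1.76 -0.    0.17]
txyz [ 1.5  -7.35 -0.08] rxyz [ 0.    0.03 -0.41]
```

{"fn": "carry_out", "kwargs": {"plan": [{"tx":0.2,"ty":-0.6,"tz":0,"rx":0,"ry":0,"rz":0,"fingers":10},{"tx":0.4,"ty":-1.7,"tz":0,"rx":0,"ry":0,"rz":-0.1,"fingers":10},{"tx":0.7,"ty":-3,"tz":0,"rx":0,"ry":0,"rz":-0.2,"fingers":10},{"tx":0.9,"ty":-4.3,"tz":0,"rx":0,"ry":0,"rz":-0.3,"fingers":10},{"tx":1.2,"ty":-5.6,"tz":0,"rx":0,"ry":0,"rz":-0.4,"fingers":10},{"tx":1.4,"ty":-6.6,"tz":0,"rx":0,"ry":0.03,"rz":-0.4,"fingers":10},{"tx":1.5,"ty":-7.2,"tz":0,"rx":0,"ry":0.03,"rz":-0.4,"fingers":10},{"tx":1.52,"ty":-7.35,"tz":0,"rx":0,"ry":0.03,"rz":-0.4,"fingers":10},{"tx":1.52,"ty":-7.35,"tz":0,"rx":0,"ry":0.03,"rz":-0.4,"fingers":10},{"tx":1.52,"ty":-7.35,"tz":0,"rx":0,"ry":0.03,"rz":-0.4,"fingers":10}]}}

```text
time: 7.55
ee_pos: [0.5627, 0.0205, 0.2914]
tool_rot: [-0.001, -0.054, 0.999, 0.0]
wrist_force: [-0.1, -0.5, -7.0]
finger_gap: 0.0215
```

```bash
python3 -c "
from h import *
delta([.563,.020,.29],.107+np.pi)
a=cam('scene','s3.png');b=cam('top','t3.png')
u,v=proj(a,[.563,.02,.2]).astype(int);print(u,v)
A=cv2.resize(a['pixels'][v-60:v+60,u-50:u+50],None,fx=4,fy=4,interpolation=cv2.INTER_CUBIC)
u,v=proj(b,[.563,.02,.2]).astype(int);print(u,v)
B=cv2.resize(b['pixels'][v-60:v+60,u-50:u+50],None,fx=4,fy=4,interpolation=cv2.INTER_CUBIC)
cv2.imwrite('pics/c3.png',np.hstack([A,B]))"
```

```text
t 7.55 ee [0.5627 0.0205 0.2914] F [-0.11 -0.49 -7.01] gap 0.0215 j [-0.08  0.18  0.36  1.76  0.   -0.19]
txyz [ 0.01 -0.02 -0.05] rxyz [-0.01 -0.02 -0.01]
280 175
290 214
```

View pics/c3.png

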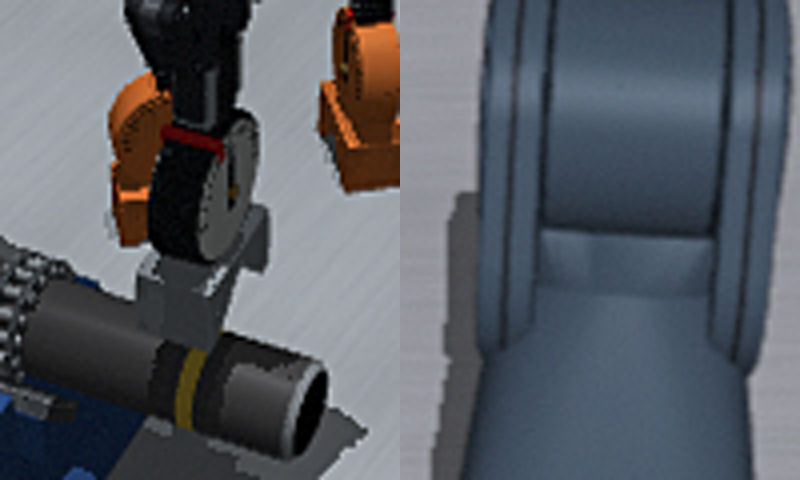

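The gauge hangs upright above the pipe with its foot over the yellow band (about (195,385) in the crop). Its red tab is on the −y side. Lowering now.

{"fn": "carry_out", "kwargs": {"plan": [{"tx":0.01,"ty":-0.02,"tz":-0.5,"rx":0,"ry":0,"rz":0,"fingers":10},{"tx":0.01,"ty":-0.02,"tz":-1.0,"rx":0,"ry":0,"rz":0,"fingers":10},{"tx":0.01,"ty":-0.02,"tz":-1.3,"rx":0,"ry":0,"rz":0,"fingers":10},{"tx":0.01,"ty":-0.02,"tz":-1.45,"rx":0,"ry":0,"rz":0,"fingers":10},{"tx":0.01,"ty":-0.02,"tz":-1.5,"rx":0,"ry":0,"rz":0,"fingers":10},{"tx":0.01,"ty":-0.02,"tz":-1.5,"rx":0,"ry":0,"rz":0,"fingers":10}]}}

```text
time: 8.25
ee_pos: [0.5633, 0.0204, 0.2474]
tool_rot: [-0.0, -0.055, 0.998, 0.0]
wrist_force: [-0.6, -0.5, -5.6]
finger_gap: 0.0217
```

{"fn": "carry_out", "kwargs": {"plan": [{"tx":0,"ty":0,"tz":-0.07,"rx":0,"ry":0,"rz":0,"fingers":10},{"tx":0,"ty":0,"tz":-0.07,"rx":0,"ry":0,"rz":0,"fingers":10},{"tx":0,"ty":0,"tz":-0.07,"rx":0,"ry":0,"rz":0,"fingers":10}]}}

```text
time: 8.55
ee_pos: [0.5635, 0.0203, 0.2457]
tool_rot: [0.0, -0.055, 0.998, -0.0]
wrist_force: [-0.2, 0.1, -4.7]
finger_gap: 0.0212
```

{"fn": "carry_out", "kwargs": {"plan": [{"tx":0,"ty":0,"tz":-0.05,"rx":0,"ry":0,"rz":0,"fingers":10},{"tx":0,"ty":0,"tz":-0.05,"rx":0,"ry":0,"rz":0,"fingers":10},{"tx":0,"ty":0,"tz":-0.05,"rx":0,"ry":0,"rz":0,"fingers":10}]}}

```text
time: 8.85
ee_pos: [0.5635, 0.0203, 0.2441]
tool_rot: [0.0, -0.055, 0.998, 0.0]
wrist_force: [-0.3, -0.1, -5.9]
finger_gap: 0.0216
```

{"fn": "carry_out", "kwargs": {"plan": [{"tx":0,"ty":0,"tz":-0.05,"rx":0,"ry":0,"rz":0,"fingers":10},{"tx":0,"ty":0,"tz":-0.05,"rx":0,"ry":0,"rz":0,"fingers":10},{"tx":0,"ty":0,"tz":-0.05,"rx":0,"ry":0,"rz":0,"fingers":10}]}}

```text
time: 9.15
ee_pos: [0.5635, 0.0202, 0.2425]
tool_rot: [0.0, -0.055, 0.998, -0.0]
wrist_force: [0.3, -0.4, -6.0]
finger_gap: 0.021
```

{"fn": "carry_out", "kwargs": {"plan": [{"tx":0,"ty":0,"tz":-0.03,"rx":0,"ry":0,"rz":0,"fingers":10},{"tx":0,"ty":0,"tz":-0.03,"rx":0,"ry":0,"rz":0,"fingers":10},{"tx":0,"ty":0,"tz":-0.03,"rx":0,"ry":0,"rz":0,"fingers":10}]}}

```text
time: 9.45
ee_pos: [0.5636, 0.0199, 0.242]
tool_rot: [0.0, -0.055, 0.999, -0.0]
wrist_force: [0.0, 0.6, -3.9]
finger_gap: 0.0213
```

```bash
python3 -c "
from h import *
delta([.563,.020,.242],.107+np.pi);print(bot.state()['ft_torque'])
a=cam('scene','s4.png')
u,v=proj(a,[.563,.02,.15]).astype(int);print(u,v)
cv2.imwrite('pics/c4.png',cv2.resize(a['pixels'][v-50:v+50,u-60:u+60],None,fx=6,fy=6,interpolation=cv2.INTER_CUBIC))
"
```

```text
t 9.45 ee [0.5636 0.0199 0.242 ] F [ 0.04  0.57 -3.85] gap 0.0213 j [-0.08  0.15  0.23  1.65 -0.   -0.19]
txyz [-0.02  0.    0.  ] rxyz [ 0.01  0.01 -0.02]
[-0.33679682 -0.02551978 -0.00195796]
280 192
```

View pics/c4.png

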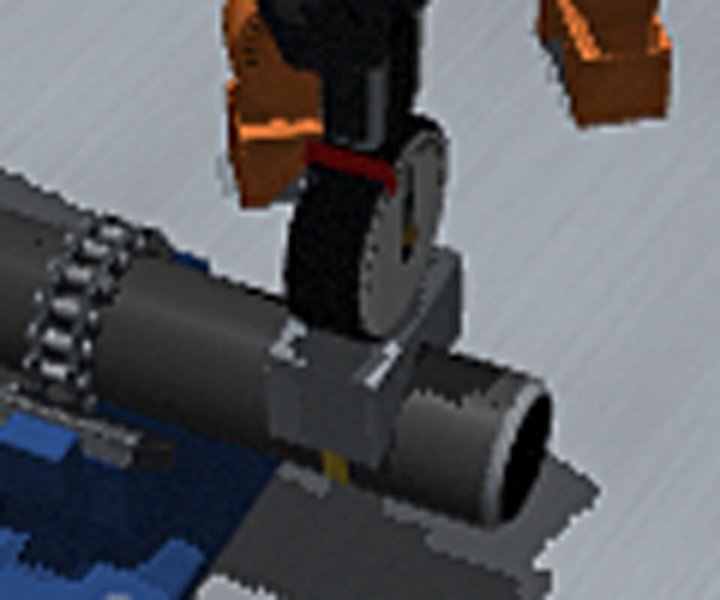

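Light first contact on one flank, with a moment of −0.34 Nm. The foot is over the band but about 3 mm behind its centre. I'll nudge −y and +x and press a little more.

{"fn": "carry_out", "kwargs": {"plan": [{"tx":0.07,"ty":-0.02,"tz":0,"rx":0,"ry":0,"rz":0,"fingers":10},{"tx":0.07,"ty":-0.02,"tz":-0.03,"rx":0,"ry":0,"rz":0,"fingers":10},{"tx":0.07,"ty":-0.02,"tz":-0.03,"rx":0,"ry":0,"rz":0,"fingers":10}]}}

```text
time: 9.8
ee_pos: [0.5656, 0.0197, 0.2419]
tool_rot: [0.001, -0.055, 0.999, -0.0]
wrist_force: [-1.4, -0.2, -0.4]
finger_gap: 0.0215
```

```bash
python3 -c "
from h import *
delta([.5655,.0195,.242],.107+np.pi);print(bot.state()['ft_torque'])"
```

```text
t 9.8 ee [0.5656 0.0197 0.2419] F [-1.38 -0.2  -0.44] gap 0.0215 j [-0.08  0.16  0.24  1.65  0.   -0.19]
txyz [-0.   -0.01  0.  ] rxyz [-0.    0.01 -0.02]
[0.18158899 0.48241485 0.00925573]
```

{"fn": "carry_out", "kwargs": {"plan": [{"tx":0,"ty":0,"tz":-0.03,"rx":0,"ry":0,"rz":0,"fingers":10},{"tx":0,"ty":0,"tz":-0.05,"rx":0,"ry":0,"rz":0,"fingers":10},{"tx":0,"ty":0,"tz":-0.05,"rx":0,"ry":0,"rz":0,"fingers":10},{"tx":0,"ty":0,"tz":-0.05,"rx":0,"ry":0,"rz":0,"fingers":10}]}}

```text
time: 10.2
ee_pos: [0.5657, 0.0197, 0.2418]
tool_rot: [0.001, -0.055, 0.999, -0.0]
wrist_force: [-2.5, 0.0, 5.3]
finger_gap: 0.0212
```

```bash
python3 -c "
from h import *
delta([.5655,.0195,.242],.107+np.pi);print(bot.state()['ft_torque'])
a=cam('scene','s5.png');b=cam('top','t5.png')
L=.161-.019
# mark angle from this view: dial centre & mark on camera
for n,d in(('s',a),('t',b)):
    P=cloud(d);hsv=cv2.cvtColor(d['pixels'],cv2.COLOR_BGR2HSV)
    m=(hsv[...,1]>140)&((hsv[...,0]<6)|(hsv[...,0]>174))&(np.hypot(P[...,0]-.5655,P[...,1]-.02)<.06)&(P[...,2]>.2)
    q=P[m];g=np.array([np.cos(.107),np.sin(.107)]);h=np.array([-g[1],g[0]])
    if len(q):
        y=(q[:,:2]-[.5655,.0197])@h;print(n,len(q),q.mean(0).round(4),np.median(np.arctan2(-y,q[:,2]-.193)),np.median(y),np.median(q[:,2]))
"
```

```text
t 10.2 ee [0.5657 0.0197 0.2418] F [-2.53  0.    5.29] gap 0.0212 j [-0.08  0.16  0.24  1.65  0.   -0.19]
txyz [-0.01 -0.01  0.01] rxyz [ 0.    0.03 -0.02]
[ 0.11946755  0.98438926 -0.07487616]
s 63 [0.5683 0.003  0.2329] 0.4168695988548481 -0.017583268464389103 0.2334227476297427
```

Seated: about 10 N on the pipe, with the side moments nearly balanced. Now I'll rock about the pipe axis to about 0.30 rad.

{"fn": "carry_out", "kwargs": {"plan": [{"tx":-0.015,"ty":0.14,"tz":-0.037,"rx":-0.285,"ry":-0.03,"rz":0,"fingers":10},{"tx":-0.03,"ty":0.281,"tz":-0.042,"rx":-0.57,"ry":-0.061,"rz":0,"fingers":10},{"tx":-0.045,"ty":0.421,"tz":-0.053,"rx":-0.855,"ry":-0.092,"rz":0,"fingers":10},{"tx":-0.06,"ty":0.561,"tz":-0.067,"rx":-1.14,"ry":-0.122,"rz":0,"fingers":10},{"tx":-0.075,"ty":0.7,"tz":-0.087,"rx":-1.425,"ry":-0.153,"rz":0,"fingers":10},{"tx":-0.09,"ty":0.839,"tz":-0.109,"rx":-1.71,"ry":-0.184,"rz":0,"fingers":10},{"tx":-0.105,"ty":0.977,"tz":-0.137,"rx":-1.995,"ry":-0.214,"rz":0,"fingers":10},{"tx":-0.12,"ty":1.114,"tz":-0.168,"rx":-2.28,"ry":-0.245,"rz":0,"fingers":10},{"tx":-0.135,"ty":1.25,"tz":-0.204,"rx":-2.565,"ry":-0.276,"rz":0,"fingers":10},{"tx":-0.149,"ty":1.385,"tz":-0.244,"rx":-2.85,"ry":-0.306,"rz":0,"fingers":10}], "force": 70}}

```text
time: 11.3
ee_pos: [0.5626, 0.0621, 0.2358]
tool_rot: [0.012, -0.054, 0.987, -0.15]
wrist_force: [0.5, 1.3, 5.0]
finger_gap: 0.0214
```

```bash
cat >> h.py <<'E'
C=np.array([.5657,.0197,.2418-.1424]);YW=.107
def lean_target(th,press):
    h=np.array([-np.sin(YW),np.cos(YW),0]);ax=np.array([0,0,1])*np.cos(th)+h*np.sin(th)
    p=C+(.1424-press)*ax;s=bot.state()
    q=s['tool_rot'];cur=R.from_quat(np.r_[q[1:],q[0]]);tz=-cur.as_matrix()[:,2]
    print('lean now',np.arctan2(tz@h,tz[2]).round(4),'pitch',(tz@[np.cos(YW),np.sin(YW),0]).round(4),'V est',((s['ee_pos']-.1424*tz)-C).round(4),'tq',s['ft_torque'].round(2),'Fax',(s['wrist_force']@tz).round(2))
    delta(p,YW+np.pi,th)
def face_angle(d,uv0,uvs):
    """angles about dial centre (gauge frame, + on -y side) of pixels on +x face"""
    q=bot.state()['tool_rot'];T=R.from_quat(np.r_[q[1:],q[0]]).as_matrix()
    x,y,z=-T[:,0],T[:,1],-T[:,2]   # tool is half turned: tool x=-gauge x, tool y=+gauge y
    K=d['intrinsics'];M=np.linalg.inv(d['world_to_cam']);o=bot.state()['ee_pos']-.0494*z+.014*x
    def hit(uv):
        r=M[:3,:3]@np.linalg.inv(K)@np.r_[uv,1];return M[:3,3]+r*((o-M[:3,3])@x)/(r@x)
    c=hit(uv0) if uv0 is not None else o
    print('hub vs model',((c-o)@y).round(4),((c-o)@z).round(4))
    for uv in uvs:
        v=hit(uv)-c;print(uv,'ang',np.arctan2(-v@y,v@z).round(3),'rad',np.linalg.norm(v).round(4))
E
python3 -c "
from h import *
lean_target(.30,.001)
a=cam('scene','s6.png')
u,v=proj(a,[.563,.05,.19]).astype(int);print(u-40,v-35)
cv2.imwrite('pics/c6.png',cv2.resize(a['pixels'][v-35:v+35,u-40:u+40],None,fx=8,fy=8,interpolation=cv2.INTER_CUBIC))
"
```

```text
lean now 0.3029 pitch -0.0076 V est [0.0025 0.0003 0.0005] tq [ 0.33  0.17 -0.14] Fax 5.1
t 11.3 ee [0.5626 0.0621 0.2358] F [0.54 1.33 4.95] gap 0.0214 j [ 0.16  0.17  0.21  1.62 -0.3   0.05]
txyz [-0.04 -0.03 -0.04] rxyz [ 0.02  0.07 -0.04]
247 136
```

View pics/c6.png

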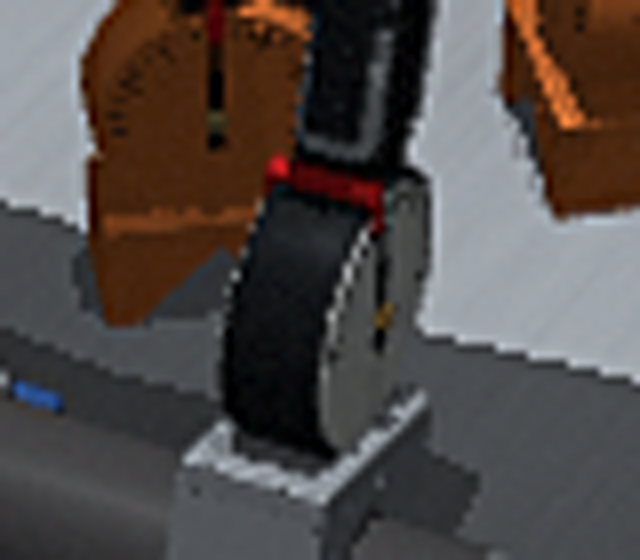

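The crop shows the hub at (386,317), the needle tip at about (381,237) and the red mark's face end at about (378,208). The pointer is already close to the mark, so I'll compute the angles.

```bash
python3 -c "
from h import *
d=load('s6.png')
f=lambda x,y:((x+.5)/8-.5+247,(y+.5)/8-.5+136)
pts=[f(381,237),f(382,250),f(378,208),f(379,220),f(378,195)]
face_angle(d,f(386,317),pts);face_angle(d,None,pts)
# red pixels in enlarged & subpixel column of needle by row
px=d['pixels'].astype(int)
for v in range(157,182): print(v,' '.join('%3d/%3d'%(px[v,u,2],px[v,u,0]) for u in range(288,301)))
"
```

```text
hub vs model 0.0074 -0.0041
(294.1875, 165.1875) ang 0.451 rad 0.032
(294.3125, 166.8125) ang 0.446 rad 0.0268
(293.8125, 161.5625) ang 0.467 rad 0.044
(293.9375, 163.0625) ang 0.465 rad 0.0392
(293.8125, 159.9375) ang 0.455 rad 0.0485
hub vs model 0.0 0.0
(294.1875, 165.1875) ang 0.26 rad 0.0256
(294.3125, 166.8125) ang 0.206 rad 0.0205
(293.8125, 161.5625) ang 0.339 rad 0.0373
(293.9375, 163.0625) ang 0.319 rad 0.0326
(293.8125, 159.9375) ang 0.34 rad 0.0418
157  26/  5  26/  2  12/  7   7/  0   0/  0   0/  6   0/  0   2/  7   1/  4   0/  0   2/  4  81/ 88 163/175
158  75/  9  73/  8  57/ 10  62/  2  35/  4  31/  5  24/  6   6/ 14  14/ 19  45/ 47  31/ 33  12/ 14  79/ 86
159  71/  8  70/  6  71/  3 116/ 20 113/ 13 116/ 11  82/  6  19/ 28  54/ 57  77/ 78  54/ 55  52/ 53  83/ 90
160  53/  7  68/  3  68/ 10  97/ 12  98/ 17 120/ 13  75/ 18  80/ 91  52/ 54  37/ 37  49/ 49  52/ 53  55/ 60
161   2/ 11   0/  6  14/  4  47/  7  48/  4 106/ 11  62/  7  52/ 62  39/ 40  79/ 80  49/ 50  67/ 66  38/ 41
162  28/ 32  11/ 18  10/ 17   3/ 16   0/  6  33/  0  64/  0  37/ 47  58/ 60  76/ 77  58/ 59  66
[... 1364 characters left out ...]
/ 28  73/ 29  67/ 65  69/ 73  72/ 73 153/164 169/182
176 117/119  69/ 70  68/ 69  73/ 75  72/ 74  71/ 64  84/ 27  62/ 28  67/ 65  72/ 73  71/ 73 146/157 173/187
177 108/110  70/ 71  73/ 74  73/ 76  74/ 76  73/ 77   0/  0  65/ 55  75/ 79  72/ 74  68/ 70  74/ 81 170/183
178 103/104  51/ 53  74/ 76  74/ 75  74/ 76  50/ 52   0/  0  59/ 63  76/ 78  72/ 73  73/ 79  68/ 75  61/ 68
179  67/ 68  72/ 72  72/ 73  72/ 73  75/ 75  53/ 55  16/ 18  79/ 80  74/ 75  72/ 74  73/ 79  73/ 81  72/ 78
180  29/ 29  55/ 57  73/ 74  74/ 75  75/ 77  76/ 77  53/ 52  75/ 75  73/ 73  74/ 77  74/ 82  73/ 81  75/ 81
181  52/ 53  76/ 78  74/ 75  71/ 73  74/ 75  72/ 74  70/ 71  75/ 76  73/ 73  71/ 80  77/ 84  74/ 80  74/ 81
```

Estimates of the mark angle converge at about 0.34 rad: 0.338 from the top view, 0.31–0.36 from this crop. The present lean is 0.303, so I'll compute the step to 0.34.

```bash
python3 -c "
from h import *
lean_target(.34,.0012)"
```

```text
lean now 0.3047 pitch -0.0073 V est [0.0022 0.0007 0.0003] tq [-0.13  0.13 -0.4 ] Fax 5.62
t 11.35 ee [0.5623 0.0627 0.2355] F [-0.56  0.89  5.59] gap 0.0214 j [ 0.16  0.17  0.21  1.62 -0.3   0.05]
txyz [-0.05  0.13 -0.1 ] rxyz [-0.34  0.02 -0.05]
```

{"fn": "carry_out", "kwargs": {"plan": [{"tx":-0.03,"ty":0.07,"tz":-0.06,"rx":-0.17,"ry":0.01,"rz":-0.03,"fingers":10},{"tx":-0.05,"ty":0.13,"tz":-0.1,"rx":-0.34,"ry":0.02,"rz":-0.05,"fingers":10},{"tx":-0.05,"ty":0.13,"tz":-0.1,"rx":-0.34,"ry":0.02,"rz":-0.05,"fingers":10},{"tx":-0.05,"ty":0.13,"tz":-0.1,"rx":-0.34,"ry":0.02,"rz":-0.05,"fingers":10},{"tx":-0.05,"ty":0.13,"tz":-0.1,"rx":-0.34,"ry":0.02,"rz":-0.05,"fingers":10},{"tx":-0.05,"ty":0.13,"tz":-0.1,"rx":-0.34,"ry":0.02,"rz":-0.05,"fingers":10},{"tx":-0.05,"ty":0.13,"tz":-0.1,"rx":-0.34,"ry":0.02,"rz":-0.05,"fingers":10},{"tx":-0.05,"ty":0.13,"tz":-0.1,"rx":-0.34,"ry":0.02,"rz":-0.05,"fingers":10},{"tx":-0.05,"ty":0.13,"tz":-0.1,"rx":-0.34,"ry":0.02,"rz":-0.05,"fingers":10},{"tx":-0.05,"ty":0.13,"tz":-0.1,"rx":-0.34,"ry":0.02,"rz":-0.05,"fingers":10}]}}

```text
time: 12.35
ee_pos: [0.5621, 0.0674, 0.2339]
tool_rot: [0.011, -0.053, 0.984, -0.169]
wrist_force: [0.2, 2.5, 6.9]
finger_gap: 0.0212
```

```bash
python3 -c "
from h import *
lean_target(.34,.0012)
# average several frames, denser view
fs=[cam('scene','s7.png')]+[cam('scene') for _ in range(7)]
px=np.mean([f['pixels'].astype(float) for f in fs],0)
d=fs[0];u,v=294,170
cv2.imwrite('pics/c7.png',cv2.resize(px[v-25:v+25,u-25:u+25].astype(np.uint8),None,fx=12,fy=12,interpolation=cv2.INTER_CUBIC))
np.save('pics/px7.npy',px)
b=cam('top','t7.png');hsv=cv2.cvtColor(b['pixels'],cv2.COLOR_BGR2HSV);P=cloud(b)
m=(hsv[...,1]>140)&((hsv[...,0]<6)|(hsv[...,0]>174))&(np.hypot(P[...,0]-.5655,P[...,1]-.03)<.07)&(P[...,2]>.2);print('top red',m.sum())
lean_target(.34,.0012)
"
```

```text
lean now 0.341 pitch -0.0046 V est [0.0021 0.0005 0.0003] tq [ 0.21 -0.08 -0.18] Fax 7.28
t 12.35 ee [0.5621 0.0674 0.2339] F [0.25 2.47 6.86] gap 0.0212 j [ 0.19  0.19  0.22  1.63 -0.34  0.08]
txyz [-0.05 -0.03 -0.05] rxyz [ 0.    0.05 -0.01]
top red 13
lean now 0.341 pitch -0.0046 V est [0.0022 0.0005 0.0003] tq [ 0.22  0.   -0.18] Fax 6.9
t 12.8 ee [0.5621 0.0675 0.2339] F [-0.3   2.56  6.41] gap 0.0209 j [ 0.19  0.19  0.22  1.63 -0.34  0.08]
txyz [-0.05 -0.03 -0.05] rxyz [ 0.    0.05 -0.01]
```

View pics/c7.png

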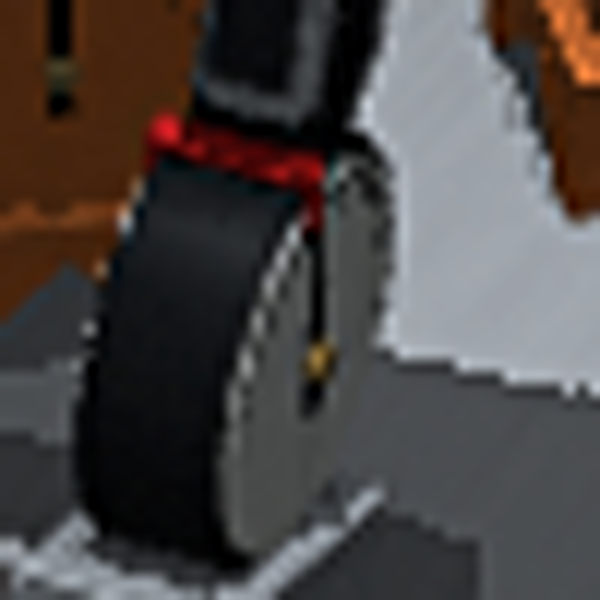

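The crop shows the needle tip (315,235) running straight into the red mark's front end (about (317,195)), so the two are aligned within the resolution. One numerical check on the averaged frames follows.

```bash
python3 -c "
from h import *
px=np.load('pics/px7.npy')
for v in range(156,181):
    print(v,' '.join('%3d/%3d'%(px[v,u,2],px[v,u,1]) for u in range(289,301)))
d=load('s7.png')
# predicted pixels of pointer and mark (mark angle candidates) at face offset dx
q=bot.state()['tool_rot'];T=R.from_quat(np.r_[q[1:],q[0]]).as_matrix();x,y,z=-T[:,0],T[:,1],-T[:,2]
o=bot.state()['ee_pos']-.0494*z
for dx in(.014,.0155,.017):
    f=lambda r,a:proj(d,o+dx*x+r*(np.cos(a)*z-np.sin(a)*y)).round(2)
    print(dx,'hub',f(0,0),'tip',f(.031,.341),'mark r.035/.042',[(a,f(.035,a),f(.042,a)) for a in(.28,.34,.40)])
"
```

```text
156  24/  5  17/  3  11/  5   3/  4   0/  2   0/  3   0/  3   1/  1   0/  0   0/  0  45/ 48 167/173
157  73/  6  73/  5  54/  3  37/  5  38/  5  31/  5  22/  3   0/  3  14/ 17  11/ 12   9/ 10  79/ 82
158  68/  5  69/  5  76/  8  86/  9 114/ 13 115/ 13  99/ 10  11/ 24  74/ 79  67/ 69  51/ 52  26/ 28
159  50/  6  71/  6 114/ 13 155/ 22  95/ 11 110/ 11 148/ 23  63/ 78 120/126  33/ 34  31/ 32  69/ 71
160  11/ 22   0/  7  11/  5  47/  6  46/  6  66/  3  59/ 16  81/ 94  32/ 35  74/ 76  27/ 27  34/ 35
161  21/ 25  17/ 23  20/ 27  15/ 27   4/ 16  35/  1  64/  1  34/ 44  53/ 57  77/ 79  36/ 37  29/ 29
162  30/ 32  29/ 31  25/ 30  18/ 22   9/ 11  65/ 28  66/  9  76/ 87  56/ 59  75/ 79  75/ 77  52/ 54
163  36/ 39  34/ 37  31/ 35  14/ 18  63/ 66  95/ 57  62/  7  76/ 85  74/ 78  74/ 76  74/ 76  66/ 68
164  39/ 43  38/ 41  28/ 31  35/ 37 155/161  20/  0  23/  5  77/ 84  74/ 77  73/ 75  72/ 74  44/ 46
165  43/ 46  42/ 45  20/ 22  81/ 83 117/122  32/ 36  10/ 13  79/ 83  74/ 76  73/ 75  71/ 73  47/ 49
166  40/ 43  36/ 39  32/ 33 150/152  46/ 49  77/ 80  10/ 12  80/ 82  73/ 76  72/ 75  72/ 74  69/ 72

[... 1406 characters left out ...]
hub [294.41 174.19] tip [294.66 163.12] mark r.035/.042 [(0.28, array([295.1 , 161.12]), array([295.24, 158.43])), (0.34, array([294.7 , 161.65]), array([294.76, 159.07])), (0.4, array([294.3 , 162.23]), array([294.28, 159.77]))]
0.0155 hub [295.04 174.37] tip [295.3 163.3] mark r.035/.042 [(0.28, array([295.74, 161.3 ]), array([295.88, 158.62])), (0.34, array([295.34, 161.83]), array([295.4 , 159.26])), (0.4, array([294.94, 162.41]), array([294.92, 159.95]))]
0.017 hub [295.67 174.56] tip [295.94 163.49] mark r.035/.042 [(0.28, array([296.38, 161.48]), array([296.52, 158.8 ])), (0.34, array([295.98, 162.02]), array([296.05, 159.44])), (0.4, array([295.59, 162.6 ]), array([295.57, 160.14]))]
```

```bash
python3 -c "
from h import *
for s,c,yw,th in(('t0.png',[.5165,.2402,0],.15,0),('s0.png',[.5165,.2402,0],.15,0),('s5.png',[.5657,.0197,.1124],.107,0),('s7.png',None,0,0)):
    d=load(s);P=cloud(d);px=d['pixels'].astype(float);w=np.clip(px[...,2]-1.6*px[...,1]-15,0,80)
    if c is None:
        q=bot.state()['tool_rot'];T=R.from_quat(np.r_[q[1:],q[0]]).as_matrix();x,y,z=-T[:,0],T[:,1],-T[:,2];o=bot.state()['ee_pos']-.0494*z
    else:
        x=np.array([np.cos(yw),np.sin(yw),0]);y=np.array([-x[1],x[0],0]);z=np.array([0,0,1.]);o=np.array(c)+.08*z
    f=lambda r,a,dx=0:proj(d,o+dx*x+r*(np.cos(a)*z-np.sin(a)*y))
    u0,v0=f(.0415,.33);V,U=np.indices(w.shape);w=w*(np.hypot(U-u0,V-v0)<14)*(px[...,1]<.45*px[...,2])
    w[w<10]=0
    ob=np.array([(w*U).sum(),(w*V).sum()])/w.sum()
    print(s,'obs',ob.round(2),'n',(w>0).sum(),[(a,f(.0415,a).round(2)) for a in(.26,.34,.42)],'hub front',f(0,0,.015).round(2))
    # depth-based reference: grip/pipe fixed bias ignored
"
```

```text
t0.png obs [210.85 236.34] n 46 [(0.26, array([209.27, 235.95])), (0.34, array([210.54, 235.75])), (0.42, array([211.79, 235.57]))] hub front [207.02 231.59]
s0.png obs [308.31 148.82] n 44 [(0.26, array([308.33, 148.13])), (0.34, array([307.88, 149.14])), (0.42, array([307.44, 150.21]))] hub front [314.52 159.51]
s5.png obs [278.37 169.  ] n 56 [(0.26, array([279.77, 167.36])), (0.34, array([279.12, 168.6 ])), (0.42, array([278.49, 169.91]))] hub front [288.19 180.88]
s7.png obs [288.06 157.46] n 55 [(0.26, array([289.41, 156.72])), (0.34, array([288.78, 157.55])), (0.42, array([288.14, 158.47]))] hub front [294.83 174.31]
```

Independent estimates average about 0.35 (spread 0.31–0.40), so I'll nudge to about 0.355 and hold for settling.

{"fn": "carry_out", "kwargs": {"plan": [{"tx":-0.01,"ty":0.05,"tz":-0.055,"rx":-0.13,"ry":0,"rz":0,"fingers":10},{"tx":-0.01,"ty":0.05,"tz":-0.055,"rx":-0.13,"ry":0,"rz":0,"fingers":10},{"tx":-0.01,"ty":0.05,"tz":-0.055,"rx":-0.13,"ry":0,"rz":0,"fingers":10},{"tx":-0.01,"ty":0.05,"tz":-0.055,"rx":-0.13,"ry":0,"rz":0,"fingers":10},{"tx":-0.01,"ty":0.05,"tz":-0.055,"rx":-0.13,"ry":0,"rz":0,"fingers":10},{"tx":-0.01,"ty":0.05,"tz":-0.055,"rx":-0.13,"ry":0,"rz":0,"fingers":10},{"tx":-0.01,"ty":0.05,"tz":-0.055,"rx":-0.13,"ry":0,"rz":0,"fingers":10},{"tx":-0.01,"ty":0.05,"tz":-0.055,"rx":-0.13,"ry":0,"rz":0,"fingers":10},{"tx":-0.01,"ty":0.05,"tz":-0.055,"rx":-0.13,"ry":0,"rz":0,"fingers":10},{"tx":-0.01,"ty":0.05,"tz":-0.055,"rx":-0.13,"ry":0,"rz":0,"fingers":10}]}}

```text
time: 13.8
ee_pos: [0.5623, 0.0694, 0.2332]
tool_rot: [0.012, -0.053, 0.983, -0.177]
wrist_force: [-1.3, 1.9, 6.9]
finger_gap: 0.0218
```

```bash
python3 -c "
from h import *
lean_target(.355,.0012)
ps=[]
for _ in range(24): d=cam('scene','s8.png');ps.append(d['pixels'].astype(float))
px=np.mean(ps[-8:],0)
A=cv2.resize(px[145:215,255:325].astype(np.uint8),None,fx=8,fy=8,interpolation=cv2.INTER_CUBIC)
cv2.imwrite('pics/c8.png',A)
lean_target(.355,.0012)
"
```

```text
lean now 0.3561 pitch -0.0054 V est [0.0026 0.0004 0.0004] tq [ 0.04  0.33 -0.35] Fax 7.16
t 13.8 ee [0.5623 0.0694 0.2332] F [-1.27  1.86  6.89] gap 0.0218 j [ 0.2   0.19  0.22  1.63 -0.36  0.1 ]
txyz [-0.06 -0.03 -0.05] rxyz [ 0.01  0.05 -0.01]
lean now 0.3561 pitch -0.0054 V est [0.0026 0.0004 0.0004] tq [ 0.08  0.42 -0.31] Fax 7.02
t 15.0 ee [0.5622 0.0694 0.2332] F [-1.69  1.91  6.7 ] gap 0.0213 j [ 0.2   0.19  0.22  1.63 -0.36  0.1 ]
txyz [-0.06 -0.03 -0.05] rxyz [ 0.01  0.05 -0.01]
```

View pics/c8.png

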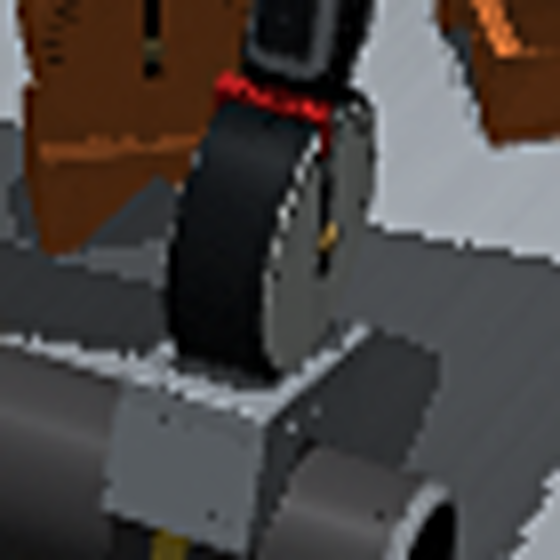

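The needle at about (325,185) runs into the red mark at (325,135), and the foot straddles the band within about 4 mm. The readings are steady, so I'm handing in.

```bash
python3 -c "
from cell import bot
print(bot.finish_job());print(bot.state()['wrist_force'],bot.state()['finger_gap'])"
```

```text
the job is handed in; nothing more can be done
None
the job is handed in; nothing more can be done
```

I picked up the real grey and black gauge by its grip and seated it upright on the pipe over the yellow band. I then rocked it toward +y to a lean of 0.356 rad and handed in at t ≈ 15 s, still holding it. The hand-in gave no verdict.

**Last checks:**
- **Hold:** the gap was steady at 21 mm, and the pose did not change over the final 1.2 s.
- **Contact:** the foot bore on the pipe with about 12 N, adding the measured push to my estimate of the gauge's weight.
- **Seat:** the V centre was within about 0.5 mm of where it first seated, both sideways and in height. Along the pipe the foot looked about 3–4 mm off the band's centre, against the 12 mm allowed.
- **Pointer:** in the last image the needle ran straight into the red mark.

**Where the checks disagreed:** the mark angle came out anywhere from 0.26 to 0.43 rad depending on camera and method, with most values between 0.31 and 0.40. The scene camera sees the dial face at a steep angle and the arm hid it from the top camera. I settled on about 0.355, so pointer-to-mark is the least certain of the results against its 0.06 rad tolerance.

**Joint limit:** on the way to the gauge, joint 6 reached its range limit and the tool stopped short. I turned the gripper half a turn and used the equivalent grasp.

The tin, coupon, brush and pliers lay clear of the arm's path. I did not re-measure their positions at the end.

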